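Lock the test jig and hold the probe on the marked pad

TASK

Lock the test jig by sliding its bolt fully home into the brass keeper; then take the test probe out of its holder and, keeping it upright, touch its spring tip to the copper pad with the yellow ring, pressing lightly so that the tip is pushed in about half of its 10 mm travel. Finish holding the probe there in the gripper, still and upright; never press hard enough to bottom the tip, and leave the white-ringed board and everything else on the bench alone.

Things in the scene. Friction and masses are not known exactly. Their poses are not given: they have to be found in the camera images.
- jig: the test jig, a grey plate fixed to the bench, 170 (its x) x 210 (its y) x 12 mm; origin at the centre of its underside, on the bench top. Along its near (-x) edge a barrel bolt slides toward the jig's +y (robot's left) into a brass keeper; guides and keeper reach 34 mm above the bench. Two circuit boards sit on its far half, side by side, in either order
- bolt (a joint): the barrel bolt's travel in m: 0 drawn back, 0.040 fully home through the keeper against its stop; it starts between 0 and 0.012 and stays where it is left; sliding it takes about 3 N
- bolt_knob (a point): on the axis of the bolt's upright red knob, 57 mm above the bench (moves with the bolt). The knob is a cylinder 16 mm across whose sides run from 36 to 66 mm above the bench; nothing else within 40 mm of it stands higher than 34 mm
- board_yellow: green circuit board on a black nest, 66x66x10 mm, fixed on the jig; its copper test pad has a yellow ring; origin at the centre of its underside, 12 mm above the bench. Its few small parts stand at most 4 mm above the board and at least 14 mm from the pad's centre
- pad_yellow (a point): centre of the yellow-ringed copper test pad (pad 13 mm across, ring 21 mm), on the board's top face, 22 mm above the bench
- board_white: the same kind of board, its pad ringed in white; leave it alone
- holder: the probe holder fixed to the bench: dark disc foot 72 mm across and an upright grey tube 33 mm across outside, 21 mm inside, 74 mm high; origin at the centre of its underside, on the bench. A white tray with walls 84 mm high stands 15 mm or more behind it
- probe: the loose test probe, about 65 g, upright in the holder. Origin at the end of its free tip, z up along it. From the tip end: brass tip 0-14 mm, black nose (14 mm across) to 55 mm, black finger guard (32 mm across) 55-59 mm, which rests on the holder's rim so that the tip starts 19 mm above the bench, red round handle (16 mm across) 59-120 mm. It must rise 55 mm straight up to leave the holder
- tip (a joint): how far the probe's spring tip is pushed in, in m: 0 free, 0.010 fully in; the spring pushes back with 0.7 N at 0, 2.5 N at 0.005 and 4.2 N at 0.010; beyond that it is rigid
- probe_point (a point): the very end of the brass tip (4 mm across, rounded); moves with the tip
- module_a: bystander: a green plug module with black block, 66x43x42 mm, loose on the bench, not to be disturbed; origin at the centre of its underside
- cap: bystander: a white moulded cap, 46x46x43 mm, loose on the bench, not to be disturbed; origin at the centre of its underside
- small_driver: bystander: a small blue and black screwdriver, 20x154x22 mm, loose on the bench, not to be disturbed; origin at the centre of its underside
- spool: bystander: a spool of solder, 55 mm across and 40 mm, loose on the bench, not to be disturbed; origin at the centre of its underside

How it is judged:
On the way, in this order (a step that is already met when the one before it is completed fails the run):
1. the bolt is fully home while the probe still stands in its holder (value of joint bolt above 0.036 m and distance of probe from where it was at the start of the episode below 0.03 m), for 0.2 s.
2. the probe is lifted clear of its holder in the gripper (height (world z) of probe_point above 0.076 m and contact force between the fingers and probe above 0.5 N and contact force between probe and holder below 0.1 N), for 0.2 s.
At the end, for the whole second after the job is handed in: The bolt is at least 36 mm of its 40 mm home; the probe is held still in the fingers, upright within about 7 degrees, its tip within 6.5 mm of the centre of the yellow-ringed pad, pressed in 2 to 8 mm with 1 to 6 N, and it touches neither holder nor jig (value of joint bolt above 0.036 m and horizontal distance between probe_point and pad_yellow below 0.0065 m and height (world z) of probe_point below 0.027 m and contact force between probe and board_yellow between 1 and 6 N and value of joint tip between 0.002 and 0.008 m and angle between probe's own z axis and vertical below 0.12 rad and linear speed of probe below 0.02 m/s and contact force between the fingers and probe above 0.5 N and contact force between probe and holder below 0.1 N and contact force between probe and jig below 0.1 N); the arm keeps its last pose, push and grip.
It fails at once if the probe is pressed on a board with more than 12 N (tip bottomed hard) (contact force between probe and board_yellow above 12 N or contact force between probe and board_white above 12 N).
It fails at once if the white-ringed board is touched by the probe or the robot (contact force between any of probe, the arm, the fingers and board_white above 0.5 N).
It fails at once if a bystander is moved more than 20 mm (distance of any of module_a, cap, small_driver, spool from where it was at the start of the episode above 0.02 m).
It also fails if it takes over 48 s, if anything falls off the work surface, if the arm or the gripper's body presses on something with over 40 N, if the wrist force passes 120 N, or if a joint passes its speed limit or range.

ROBOT

A 7-joint arm with a two-finger parallel gripper is mounted at the origin on a cart in front of the work surface, level with it; the furniture and walls round the work are solid. World frame = base frame: x ahead of the robot, y to its left, z up, the work surface at z = 0. Lengths are in m, angles in rad, forces in N, time in s.
With the tool pointing down it reaches from about 0.425 to 0.825 m from the base axis. Payload 3.6 kg.
Tool frame: the origin (TCP) lies on the centre line of the jaws, within the pads' length; the fingertips stand manip.tips_ahead ahead of it and the grasp point (between the pads) lies 3 mm ahead of it (manip.tips_ahead is the distance from the TCP to the fingertips, in m); z points along the fingers, y is the line along which they close (so a half turn about z gives the same grasp; the last joint's range is limited). The gripper opens to 93 mm and grips with 3 to 60 N. Pads are 15 mm wide; open, the fingers measure 128 mm over their backs; the gripper's body (75 mm by 188 mm) begins 65 mm behind the grasp point.
Start: joints at [1.26, 0.615, -0.013, 1.423, 0.008, 1.103, -0.04], TCP at [0.182, -0.624, 0.241] pointing down, gripper open.
Joint ranges: [-3.12, 3.12], [-0.3, 2.06], [-1.34, 1.32], [0.26, 2.42], [-1.36, 4.5], [0.01, 1.98], [-2.84, 2.84]. Speed limits (rad/s): [2.79, 2.79, 3.14, 3.14, 3.14, 3.14, 3.14].

INTERFACE

Orientations are given as a rotation vector (axis times angle).
In Python, from cell import manip, camrig, monitor gives the robot as it stands (manip), with the cameras (camrig) and the readings (monitor).
- The arm moves only by the shell command python3 steer.py 'ROWS' [FORCE]. ROWS is a JSON object whose key "increments" holds a list of rows, 1 to 10 of them, each of 7 numbers: the finger opening in m, then dx, dy, dz in m, then a rotation vector rx, ry, rz in rad; each row shifts and turns the commanded pose from where the row before left it, along the tool's axes as they then stand; what a row does not reach is not made up. A row lasts 1/10 s, in which the tool goes at most 0.05 m and 0.15 rad, less where a joint would pass 70% of its speed; a pose out of reach is approached as far as the arm can. The fingers move at their own pace and stop on an object; FORCE is the grip in N (left out, the last holds). Time passes only in rows, so rows that do not move let the fingers close. It prints the time, the measured TCP pose, the force, the opening and the grip force at its end. Input that does not fit is refused with a message, and nothing moves.
- monitor.read_state(): the state, without advancing time (a new reading comes with each control period).
- camrig.capture(name): name is "scene" or "side" or "wrist"; returns the picture (420x560x3 uint8, blue, green, red); there is no depth.
- camrig.get_calibration(name): a dict with "fx", "fy", "cx", "cy" (pixels), "extrinsics" (4x4, takes a point from camera to world coordinates). Camera axes: x right, y down, z forward; pixel columns grow to the right and rows downward; lengths in m; the calibration is good to about 2 mm. A picture is of the moment at which its call begins: read the wrist's pose just before it. get_calibration takes no time and is no camera call; for the wrist camera it gives the pose at the moment of the call.
- manip.close_job(): hands the job in; it is judged then, once.
The state is a dict: "time": time; "joint_positions": joint angles; "dq": joint speeds; "joint_torque": joint torques, N m; "tool_pos": TCP position; "tcp_rot": TCP orientation; "contact_force": force on the tool from outside, world axes, zero at the start; "moment": the same for the moment, N m; "finger_gap": finger opening in m; "grip_force": force on a finger pad.
Only numpy, scipy, OpenCV 4.12 (cv2) and the standard library are available. Lean on these libraries where they do the work, as an engineer would, in place of code of your own. Each camera call takes 0.05 s, during which the arm holds its last target. There are 200 camera calls.

## Working session

There is one attempt and no reset: what is moved stays moved. The work goes in short steps, Python scripts to look and compute and a shell command to move; the robot and the scene stay as the last step left them, time stands still between calls to the robot, and variables do not carry over. Pictures are saved under pics/ and viewed, at most 10 in all, crops included, and the job is handed in when it is done.

```bash
mkdir -p pics; ls
python3 - <<'E'
from cell import manip, camrig, monitor
import cv2,numpy as np
print(manip.tips_ahead)
s=monitor.read_state();print(s['time'],s['tool_pos'],s['tcp_rot'],s['finger_gap'])
for n in("scene","side"):
    cv2.imwrite(f"pics/{n}0.png",camrig.capture(n));c=camrig.get_calibration(n);print(n,c['fx'],c['cx'],c['cy'],np.round(c['extrinsics'],3).tolist())
E
```

```text
cell.py
pics
steer.py
0.022
0.0 [ 0.18177517 -0.62329347  0.23947239] [-3.10748124e+00 -4.43961997e-01  6.39652043e-04] 0.09266431362748265
scene 492.8506250035428 277.26555073048513 211.62533009160038 [[-0.802, -0.35, 0.483, -0.13], [-0.597, 0.455, -0.661, 0.875], [0.012, -0.819, -0.574, 0.874], [0.0, 0.0, 0.0, 1.0]]
side 541.1609994472501 283.2622282074867 201.53471047390224 [[1.0, -0.012, 0.018, 0.531], [-0.022, -0.404, 0.914, -1.316], [-0.004, -0.915, -0.404, 0.634], [0.0, 0.0, 0.0, 1.0]]
```

View pics/scene0.png

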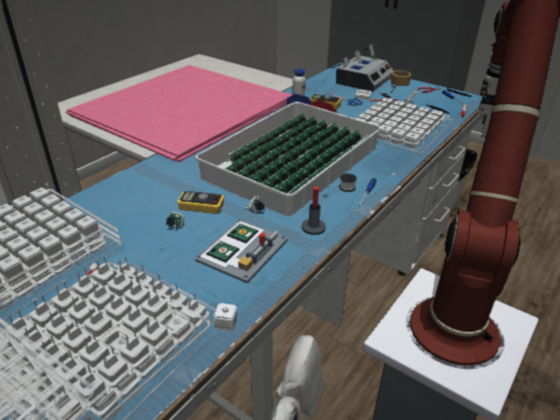

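View pics/side0.png

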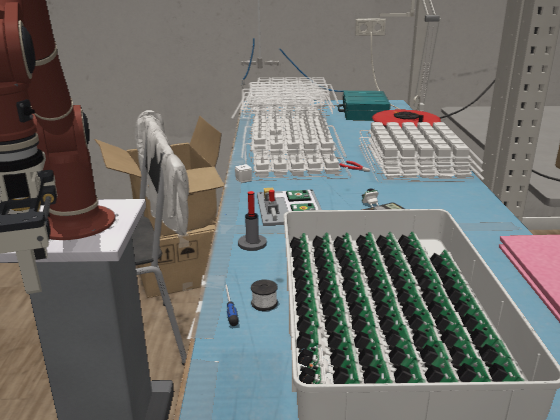

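The scene picture shows the jig near (240,250), its red knob near (263,240) and the probe near (316,195). In the side picture the probe is near (251,205) and the knob near (271,195). The rings are too small to tell apart yet.

```bash
cat > h.py <<'E'
from cell import manip, camrig, monitor
import cv2,numpy as np
from scipy.spatial.transform import Rotation as R
def ray(c,u,v):
    T=np.array(c['extrinsics']);d=T[:3,:3]@np.array([(u-c['cx'])/c['fx'],(v-c['cy'])/c['fy'],1]);return T[:3,3],d/np.linalg.norm(d)
def plane(c,u,v,z):
    o,d=ray(c,u,v);return o+d*(z-o[2])/d[2]
def cross(r1,r2):
    (o1,d1),(o2,d2)=r1,r2
    t=np.linalg.lstsq(np.c_[d1,-d2],o2-o1,rcond=None)[0]
    a,b=o1+t[0]*d1,o2+t[1]*d2;return (a+b)/2,np.linalg.norm(a-b)
def proj(c,p):
    T=np.linalg.inv(np.array(c['extrinsics']));q=T[:3,:3]@p+T[:3,3];return c['fx']*q[0]/q[2]+c['cx'],c['fy']*q[1]/q[2]+c['cy']
def blobs(m,amin=6):
    n,l,s,c=cv2.connectedComponentsWithStats(m.astype(np.uint8));return [(s[i].tolist(),c[i].round(1).tolist()) for i in range(1,n) if s[i][4]>=amin]
def hsv(img,lo,hi): return cv2.inRange(cv2.cvtColor(img,cv2.COLOR_BGR2HSV),lo,hi)>0
def red(img): return hsv(img,(0,150,70),(6,255,255))|hsv(img,(172,150,70),(180,255,255))
def local(d,s=None):
    s=s or monitor.read_state();return R.from_rotvec(s['tcp_rot']).inv().apply(d)
E
python3 - <<'E'
from h import *
a=cv2.imread('pics/scene0.png');b=cv2.imread('pics/side0.png')
for n,i,(x0,x1,y0,y1) in(("scene",a,(180,340,170,290)),("side",b,(220,340,170,260))):
    m=np.zeros(i.shape[:2],bool);m[y0:y1,x0:x1]=1
    c=camrig.get_calibration(n)
    for s,p in blobs(red(i)&m):
        print(n,s,p,plane(c,*p,.051).round(3),plane(c,*p,.109).round(3))
z=np.vstack([cv2.resize(a[210:285,180:340],(640,300),interpolation=2),cv2.resize(b[175:235,235:363],(640,300),interpolation=2)])
cv2.imwrite('pics/z.png',z)
E
```

```text
scene [314, 187, 5, 18, 57] [315.3, 195.1] [ 0.523 -0.214  0.051] [ 0.477 -0.137  0.109]
scene [260, 233, 4, 11, 31] [261.7, 237.6] [0.523 0.052 0.051] [0.477 0.11  0.109]
side [248, 191, 6, 3, 13] [250.3, 192.2] [0.467 0.071 0.051] [ 0.474 -0.067  0.109]
side [269, 190, 6, 11, 51] [271.3, 194.9] [0.526 0.05  0.051] [ 0.526 -0.086  0.109]
side [248, 195, 6, 19, 99] [250.7, 203.8] [ 0.471 -0.009  0.051] [ 0.477 -0.138  0.109]
side [249, 215, 6, 1, 6] [251.5, 215.0] [ 0.475 -0.078  0.051] [ 0.481 -0.201  0.109]
```

View pics/z.png

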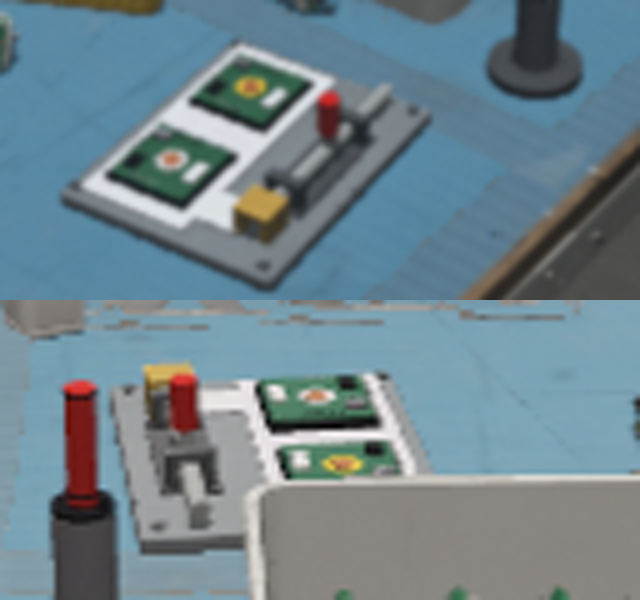

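The crop shows the yellow-ringed board as the one nearer the holder, with its pad at scene pixel (242.5,232). The white pad is at (223,250). The knob is near (0.525, 0.051) and the probe near (0.477,-0.137), and both views agree.

Run:
```python
from h import *
c=camrig.get_calibration("scene")
y=plane(c,242.5,232,.022);w=plane(c,223,250,.022);print(y,w,w-y)
j=(w-y)[:2]/np.linalg.norm((w-y)[:2]);print('jig y dir',j,np.degrees(np.arctan2(j[1],j[0])))
s=monitor.read_state();M=R.from_rotvec(s['tcp_rot']).as_matrix();print(M.round(3))
print('local to overview',local(np.array([.50,-.03,.27])-s['tool_pos']))
```

```text
[0.60527619 0.03565574 0.022     ] [0.59560605 0.12913949 0.022     ] [-9.67014848e-03  9.34837445e-02  2.22044605e-16]
jig y dir [-0.10289301  0.99469243] 95.90578714710189
[[ 0.96   0.28  -0.001]
 [ 0.28  -0.96   0.002]
 [-0.    -0.002 -1.   ]]
local to overview [ 0.47162265 -0.48058364 -0.02929514]
```

```bash
python3 steer.py '{"increments":[[0.09, 0.02, -0.02, -0.015, 0, 0, 0], [0.09, 0.034, -0.034, -0.015, 0, 0, 0], [0.09, 0.034, -0.034, 0, 0, 0, 0], [0.09, 0.034, -0.034, 0, 0, 0, 0], [0.09, 0.034, -0.034, 0, 0, 0, 0], [0.09, 0.034, -0.034, 0, 0, 0, 0], [0.09, 0.034, -0.034, 0, 0, 0, 0], [0.09, 0.034, -0.034, 0, 0, 0, 0], [0.09, 0.034, -0.034, 0, 0, 0, 0], [0.09, 0.034, -0.034, 0, 0, 0, 0]]}'; python3 steer.py '{"increments":[[0.09, 0.034, -0.034, 0, 0, 0, 0], [0.09, 0.034, -0.034, 0, 0, 0, 0], [0.09, 0.034, -0.034, 0, 0, 0, 0], [0.09, 0.034, -0.034, 0, 0, 0, 0], [0.05, 0.02, -0.02, 0, 0, 0, 0.09], [0.05, 0, 0, 0, 0, 0, 0.09], [0.05, 0, 0, 0, 0, 0, 0], [0.05, 0, 0, 0, 0, 0, 0], [0.05, 0, 0, 0, 0, 0, 0]]}'
python3 - <<'E'
from h import *
c=camrig.get_calibration("wrist");i=camrig.capture("wrist");cv2.imwrite('pics/w1.png',i)
for n,p in dict(knob=(.525,.051,.057),probe=(.477,-.137,.139),y=(.605,.036,.022),w=(.596,.129,.022)).items():print(n,proj(c,np.array(p)))
E
```

```text
time: 1.1
tool_pos: [0.4039, -0.2182, 0.2705]
tcp_rot: [-3.11, -0.444, 0.0]
contact_force: [1.0, -0.2, 1.0]
finger_gap: 0.0898
grip_force: 0.0
time: 2.0
tool_pos: [0.5091, -0.0277, 0.2705]
tcp_rot: [3.137, 0.162, -0.001]
contact_force: [0.3, -0.2, 0.5]
finger_gap: 0.0546
grip_force: 0.0
knob (np.float64(203.04266306858423), np.float64(161.14159779344132))
probe (np.float64(408.2156177375192), np.float64(258.1474567499474))
y (np.float64(228.0043131696483), np.float64(78.93150490207981))
w (np.float64(135.90234383502184), np.float64(78.31941695803405))
```

View pics/w1.png

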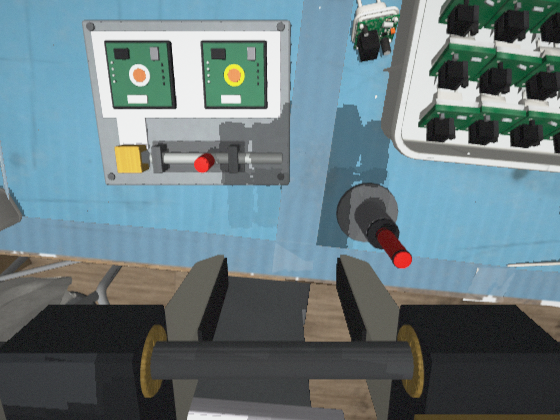

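The wrist view shows the yellow pad at (234,75), the white pad at (139,75), the knob at (204,162) and the probe top at (402,260). The keeper is on the left (+y).

Run:
```python
from h import *
c=camrig.get_calibration("wrist");i=cv2.imread('pics/w1.png')
r=red(i)|hsv(i,(0,120,60),(8,255,255))
for s,p in blobs(r,20): print(s,p,plane(c,*p,.062).round(4),plane(c,*p,.139).round(4))
yl=hsv(i,(15,120,120),(40,255,255));
for s,p in blobs(yl,20): 
    if s[1]<170: print('yel',s,p,plane(c,s[0]+s[2]/2-.5,s[1]+s[3]/2-.5,.022).round(4))
for n,(u,v) in dict(topknob=(204.5,163),probetop=(402,259.5),white=(139,75.5)).items(): print(n,plane(c,u,v,.139 if 'probe' in n else .066 if 'knob' in n else .022).round(4))
# jig far edge corners -> yaw
for u,v in((84,20),(290,20),(108,184),(290,184)): print(plane(c,u,v,.012).round(4))
# probe from scene & side rays: whole red handle centre
a=cv2.imread('pics/scene0.png');b=cv2.imread('pics/side0.png')
print(cross(ray(camrig.get_calibration('scene'),316,187.5),ray(c,402,259.5)))
s=monitor.read_state();print(s['tool_pos'],R.from_rotvec(s['tcp_rot']).as_matrix().round(3).tolist())
```

```text
[194, 153, 21, 20, 284] [203.8, 162.6] [0.5247 0.0493 0.062 ] [0.5392 0.0341 0.139 ]
[377, 228, 35, 40, 682] [393.9, 248.3] [ 0.4547 -0.1525  0.062 ] [ 0.4845 -0.1235  0.139 ]
yel [224, 64, 21, 23, 262] [233.8, 74.8] [0.6095 0.0302 0.022 ]
yel [115, 146, 27, 27, 654] [127.9, 159.0] [0.5127 0.1389 0.022 ]
topknob [0.5251 0.0478 0.066 ]
probetop [ 0.4753 -0.1321  0.139 ]
white [0.5992 0.1259 0.022 ]
[0.646  0.1834 0.012 ]
[ 0.667  -0.0207  0.012 ]
[0.4798 0.1661 0.012 ]
[ 0.5009 -0.039   0.012 ]
(array([ 0.47441435, -0.13303124,  0.1373295 ]), np.float64(0.0005344364869788998))
[ 0.50922122 -0.02762705  0.27054146] [[0.995, 0.103, -0.0], [0.103, -0.995, -0.0], [-0.0, 0.0, -1.0]]
```

Knob (0.525,0.048), yellow pad (0.6095,0.030), probe (0.475,-0.133), jig y at 95.9°. The sizes match the data given. The tool is already aligned, so I'll grip the knob along the slide direction.

```bash
python3 steer.py '{"increments":[[0.055, 0.012, -0.037, 0, 0, 0, 0], [0.055, 0.0115, -0.0366, 0.02, 0, 0, 0], [0.055, 0, 0, 0.045, 0, 0, 0], [0.055, 0, 0, 0.045, 0, 0, 0], [0.055, 0, 0, 0.045, 0, 0, 0], [0.055, 0, 0, 0.035, 0, 0, 0], [0.055, 0, 0, 0.0165, 0, 0, 0], [0.055, 0, 0, 0, 0, 0, 0], [0.055, 0, 0, 0, 0, 0, 0]]}' && python3 steer.py '{"increments":[[0, 0, 0, 0, 0, 0, 0], [0, 0, 0, 0, 0, 0, 0], [0, 0, 0, 0, 0, 0, 0], [0, 0, 0, 0, 0, 0, 0], [0, 0, 0, 0, 0, 0, 0], [0, 0, 0, 0, 0, 0, 0]]}' 20
```

```text
time: 2.95
tool_pos: [0.5258, 0.0486, 0.0645]
tcp_rot: [-3.137, -0.162, -0.001]
contact_force: [0.5, -0.2, -0.2]
finger_gap: 0.055
grip_force: 0.0
time: 3.55
tool_pos: [0.5254, 0.0501, 0.0644]
tcp_rot: [-3.136, -0.164, -0.001]
contact_force: [-1.3, 1.1, 2.3]
finger_gap: 0.0153
grip_force: 20.0
```

Gripped with a gap of 15 mm. Now I'll slide it along tool -y.

```bash
python3 steer.py '{"increments":[[0, 0, -0.006, 0, 0, 0, 0], [0, 0, -0.007, 0, 0, 0, 0], [0, 0, -0.007, 0, 0, 0, 0], [0, 0, -0.005, 0, 0, 0, 0], [0, 0, 0, 0, 0, 0, 0]]}'; python3 steer.py '{"increments":[[0, 0, -0.003, 0, 0, 0, 0], [0, 0, 0, 0, 0, 0, 0]]}'; python3 steer.py '{"increments":[[0, 0, -0.003, 0, 0, 0, 0], [0, 0, 0, 0, 0, 0, 0]]}';python3 steer.py '{"increments":[[0, 0, -0.003, 0, 0, 0, 0], [0, 0, 0, 0, 0, 0, 0]]}'
```

```text
time: 4.05
tool_pos: [0.5228, 0.0755, 0.0644]
tcp_rot: [-3.136, -0.165, -0.001]
contact_force: [-1.8, -0.7, 5.9]
finger_gap: 0.0155
grip_force: 20.0
time: 4.25
tool_pos: [0.5226, 0.0778, 0.0644]
tcp_rot: [-3.137, -0.164, -0.001]
contact_force: [0.3, -0.8, 4.7]
finger_gap: 0.0158
grip_force: 20.0
time: 4.45
tool_pos: [0.5223, 0.0806, 0.0644]
tcp_rot: [-3.137, -0.164, -0.001]
contact_force: [-0.9, -1.4, 6.1]
finger_gap: 0.0156
grip_force: 20.0
time: 4.65
tool_pos: [0.522, 0.0835, 0.0644]
tcp_rot: [-3.137, -0.164, -0.001]
contact_force: [0.0, -1.6, 5.7]
finger_gap: 0.0157
grip_force: 20.0
```

```bash
python3 steer.py '{"increments":[[0, 0, -0.002, 0, 0, 0, 0], [0, 0, 0, 0, 0, 0, 0]]}'; python3 steer.py '{"increments":[[0, 0, -0.002, 0, 0, 0, 0], [0, 0, 0, 0, 0, 0, 0]]}';python3 steer.py '{"increments":[[0, 0, -0.002, 0, 0, 0, 0], [0, 0, 0, 0, 0, 0, 0]]}'
```

```text
time: 4.85
tool_pos: [0.5218, 0.0854, 0.0644]
tcp_rot: [-3.137, -0.164, -0.001]
contact_force: [-0.3, -2.0, 6.3]
finger_gap: 0.0157
grip_force: 20.0
time: 5.05
tool_pos: [0.5216, 0.0873, 0.0644]
tcp_rot: [-3.137, -0.164, -0.001]
contact_force: [0.1, -2.8, 5.2]
finger_gap: 0.0154
grip_force: 20.0
time: 5.25
tool_pos: [0.5215, 0.0886, 0.0644]
tcp_rot: [3.137, 0.163, 0.001]
contact_force: [-0.4, -4.1, 6.1]
finger_gap: 0.0155
grip_force: 20.0
```

Force is rising and it is falling short of the command, so this is the stop (38.5 mm moved). One more nudge to confirm, then release and rise.

```bash
python3 steer.py '{"increments":[[0, 0, -0.003, 0, 0, 0, 0], [0, 0, -0.002, 0, 0, 0, 0], [0, 0, 0, 0, 0, 0, 0], [0, 0, 0, 0, 0, 0, 0]]}'; python3 steer.py '{"increments":[[0.05, 0, 0, 0, 0, 0, 0], [0.05, 0, 0.004, 0, 0, 0, 0], [0.05, 0, 0, 0, 0, 0, 0], [0.05, 0, 0, 0, 0, 0, 0], [0.05, 0, 0, -0.04, 0, 0, 0], [0.05, 0, 0, -0.05, 0, 0, 0], [0.05, 0, 0, -0.05, 0, 0, 0], [0.05, 0, 0, -0.04, 0, 0, 0], [0.05, 0, 0, 0, 0, 0, 0], [0.05, 0, 0, 0, 0, 0, 0]]}'
python3 - <<'E'
from h import *
c=camrig.get_calibration("wrist");i=camrig.capture("wrist");cv2.imwrite('pics/w2.png',i)
for s,p in blobs(red(i),20): print(s,p,plane(c,*p,.062).round(4),plane(c,*p,.139).round(4))
yl=hsv(i,(15,120,120),(40,255,255));
for s,p in blobs(yl,20): 
    if s[3]<40: print('yel',s,p,plane(c,s[0]+s[2]/2-.5,s[1]+s[3]/2-.5,.022).round(4))
E
```

```text
time: 5.65
tool_pos: [0.5214, 0.0888, 0.0644]
tcp_rot: [3.131, 0.157, 0.0]
contact_force: [1.1, -9.9, 6.7]
finger_gap: 0.0155
grip_force: 20.0
time: 6.65
tool_pos: [0.5209, 0.0907, 0.2446]
tcp_rot: [-3.136, -0.165, -0.002]
contact_force: [-0.4, 0.2, -0.7]
finger_gap: 0.05
grip_force: 0.0
[276, 182, 17, 21, 283] [284.0, 192.2] [0.5216 0.0878 0.062 ] [0.5407 0.0902 0.139 ]
[505, 262, 12, 11, 34] [509.4, 265.6] [ 0.4709 -0.1409  0.062 ] [ 0.5019 -0.0845  0.139 ]
[509, 265, 50, 39, 805] [531.0, 282.3] [ 0.4553 -0.1677  0.062 ] [ 0.49   -0.1049  0.139 ]
[548, 294, 12, 17, 167] [554.3, 302.6] [ 0.4354 -0.1983  0.062 ] [ 0.4748 -0.1283  0.139 ]
yel [342, 89, 22, 23, 281] [352.5, 100.0] [0.6096 0.0305 0.022 ]
yel [224, 174, 26, 27, 681] [236.8, 186.9] [0.5121 0.1359 0.022 ]
yel [152, 357, 6, 39, 140] [153.9, 375.9] [0.2642 0.2199 0.022 ]
```

View pics/w2.png

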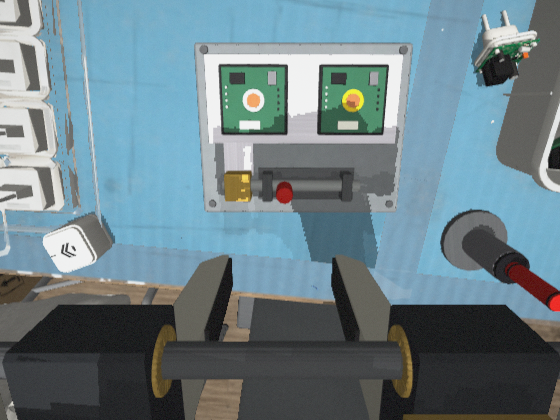

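The bolt is home: the knob stopped at about (0.521,0.088) and the push force rose to 10 N. The picture shows the knob at (284,192), the yellow pad at (352,100) and the probe leaning out to lower right by perspective only. Pad (0.6096,0.0304) repeats. Next is the probe at (0.475,-0.1325).

```bash
python3 steer.py '{"increments":[[0.05, -0.0137, 0.0435, 0, 0, 0, 0], [0.05, -0.0137, 0.0435, 0, 0, 0, 0], [0.05, -0.0137, 0.0435, 0, 0, 0, 0], [0.05, -0.0137, 0.0435, 0, 0, 0, 0], [0.05, -0.0139, 0.0434, 0, 0, 0, 0], [0.05, 0, 0, 0, 0, 0, 0], [0.05, 0, 0, 0, 0, 0, 0]]}'
python3 - <<'E'
from h import *
c=camrig.get_calibration("wrist");i=camrig.capture("wrist");cv2.imwrite('pics/w3.png',i)
for s,p in blobs(red(i),20): print(s,p,plane(c,*p,.139).round(4))
s=monitor.read_state();print(s['tool_pos'],local(np.array([.475,-.1325,.107])-s['tool_pos']).round(4))
E
```

```text
time: 7.4
tool_pos: [0.474, -0.134, 0.2422]
tcp_rot: [-3.136, -0.159, 0.006]
contact_force: [0.4, 0.5, 0.1]
finger_gap: 0.05
grip_force: 0.0
[21, 107, 37, 20, 588] [38.7, 115.9] [0.529  0.0315 0.139 ]
[269, 190, 22, 38, 639] [279.7, 208.8] [ 0.4815 -0.1325  0.139 ]
[ 0.47464119 -0.13235595  0.24249997] [0.0007 0.0005 0.1355]
```

View pics/w3.png

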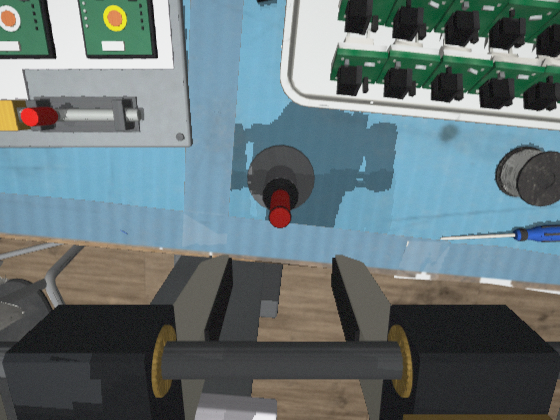

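The probe top sits at (280,216), midway between the fingers. I'll descend, grip and record the pose.

```bash
python3 - <<'E'
from h import *
c=camrig.get_calibration("wrist");print(plane(c,280,216.5,.139))
E
python3 steer.py '{"increments":[[0.05, 0.0007, 0, 0.04, 0, 0, 0], [0.05, 0, 0.0005, 0.04, 0, 0, 0], [0.05, 0, 0, 0.03, 0, 0, 0], [0.05, 0, 0, 0.0255, 0, 0, 0], [0.05, 0, 0, 0, 0, 0, 0], [0.05, 0, 0, 0, 0, 0, 0]]}' && python3 steer.py '{"increments":[[0, 0, 0, 0, 0, 0, 0], [0, 0, 0, 0, 0, 0, 0], [0, 0, 0, 0, 0, 0, 0], [0, 0, 0, 0, 0, 0, 0], [0, 0, 0, 0, 0, 0, 0], [0, 0, 0, 0, 0, 0, 0], [0, 0, 0, 0, 0, 0, 0]]}' 25
```

```text
[ 0.47637412 -0.13162071  0.139     ]
time: 8.05
tool_pos: [0.4764, -0.1321, 0.1084]
tcp_rot: [-3.136, -0.168, 0.001]
contact_force: [-0.2, 0.4, 0.7]
finger_gap: 0.0498
grip_force: 0.0
time: 8.75
tool_pos: [0.4762, -0.1339, 0.109]
tcp_rot: [-3.137, -0.163, -0.001]
contact_force: [-0.3, 0.7, 5.0]
finger_gap: 0.0157
grip_force: 25.0
```

Held with a gap of 15.7 mm. Lift straight up.

```bash
python3 steer.py '{"increments":[[0, 0, 0, -0.01, 0, 0, 0], [0, 0, 0, -0.02, 0, 0, 0], [0, 0, 0, -0.025, 0, 0, 0], [0, 0, 0, -0.025, 0, 0, 0], [0, 0, 0, -0.015, 0, 0, 0], [0, 0, 0, 0, 0, 0, 0], [0, 0, 0, 0, 0, 0, 0], [0, 0, 0, 0, 0, 0, 0], [0, 0, 0, 0, 0, 0, 0]]}'
python3 - <<'E'
from h import *
s=monitor.read_state();print(s['tool_pos'],s['contact_force'],local(np.array([.6096,.0304,0.15])-s['tool_pos']).round(4))
c=camrig.get_calibration("side");i=camrig.capture("side");cv2.imwrite('pics/s4.png',cv2.resize(i[100:260,180:340],(600,600),interpolation=2))
E
```

```text
time: 9.65
tool_pos: [0.4753, -0.1338, 0.2025]
tcp_rot: [-3.137, -0.163, 0.004]
contact_force: [-0.8, 0.1, 0.0]
finger_gap: 0.0155
grip_force: 25.0
[ 0.47533362 -0.13378506  0.20250095] [-0.75573726  0.10684709  0.03201472] [ 0.1507 -0.1493  0.0523]
```

View pics/s4.png

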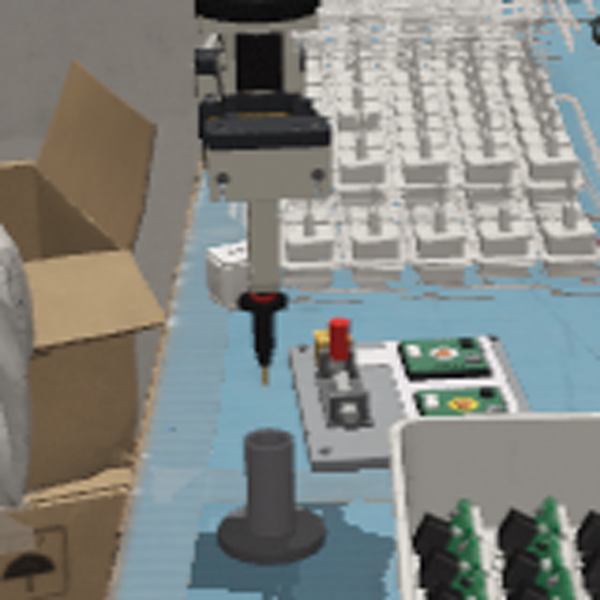

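The side picture shows the probe hanging upright and clear of the holder, brass tip at crop (265,380). Carry it over the pad, staying high, and check.

```bash
python3 steer.py '{"increments":[[0, 0.015, -0.015, 0, 0, 0, 0], [0, 0.03, -0.03, 0, 0, 0, 0], [0, 0.03, -0.03, 0, 0, 0, 0], [0, 0.03, -0.03, 0, 0, 0, 0], [0, 0.03, -0.03, 0, 0, 0, 0], [0, 0.0157, -0.0143, 0, 0, 0, 0], [0, 0, 0, 0.03, 0, 0, 0], [0, 0, 0, 0.03, 0, 0, 0], [0, 0, 0, 0.015, 0, 0, 0], [0, 0, 0, 0, 0, 0, 0]]}' && python3 steer.py '{"increments":[[0, 0, 0, 0, 0, 0, 0], [0, 0, 0, 0, 0, 0, 0]]}'
python3 - <<'E'
from h import *
s=monitor.read_state();print(s['tool_pos'],s['contact_force'],local(np.array([.6096,.0304,0.1218])-s['tool_pos']).round(4))
a=camrig.capture("scene");b=camrig.capture("wrist");cv2.imwrite('pics/a5.png',a);cv2.imwrite('pics/b5.png',b)
cv2.imwrite('pics/z5.png',np.hstack([cv2.resize(a[200:260,205:265],(400,400),interpolation=2),cv2.resize(b[100:300,180:380],(400,400),interpolation=2)]))
c=camrig.get_calibration('scene');q=camrig.get_calibration('wrist')
t=np.array(s['tool_pos'])-[0,0,.0898]
f=lambda p:((p[0]-205)*400/60,(p[1]-200)*400/60)
g=lambda p:(400+(p[0]-180)*2,(p[1]-100)*2)
for n,p in(('tip',t),('pad',np.array([.6096,.0304,.022]))):print(n,t,f(proj(c,p)),g(proj(q,p)))
E
```

```text
time: 10.7
tool_pos: [0.6081, 0.03, 0.1251]
tcp_rot: [3.137, 0.163, -0.012]
contact_force: [-0.1, -0.3, -0.2]
finger_gap: 0.016
grip_force: 25.0
time: 10.9
tool_pos: [0.6113, 0.0302, 0.1297]
tcp_rot: [-3.137, -0.163, -0.004]
contact_force: [-0.4, -0.2, -0.4]
finger_gap: 0.0156
grip_force: 25.0
[0.61133518 0.03023919 0.12966907] [-0.36471    -0.21323265 -0.39171024] [-0.0017 -0.0003  0.0079]
tip [0.61133518 0.03023919 0.03986907] (np.float64(246.0352964853746), np.float64(168.45141653755888)) (np.float64(600.6706734466175), np.float64(251.49705817610436))
pad [0.61133518 0.03023919 0.03986907] (np.float64(250.14213691517), np.float64(203.6572646251411)) (np.float64(599.9144343085353), np.float64(239.780360490158))
```

View pics/z5.png

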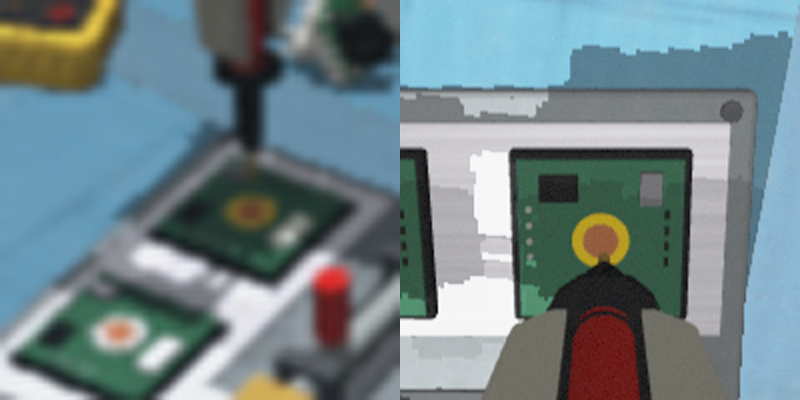

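The wrist crop shows the tip at (603,254), within 1.5 px of prediction, just short of the pad centre at (601,240) because it is still about 18 mm high. Nudge x by -1.7 mm and come down in steps.

```bash
python3 steer.py '{"increments":[[0, -0.0017, -0.0003, 0.005, 0, 0, 0], [0, 0, 0, 0.005, 0, 0, 0], [0, 0, 0, 0.004, 0, 0, 0], [0, 0, 0, 0, 0, 0, 0], [0, 0, 0, 0, 0, 0, 0]]}'; for k in 1; do python3 steer.py '{"increments":[[0, 0, 0, 0.002, 0, 0, 0], [0, 0, 0, 0.001, 0, 0, 0], [0, 0, 0, 0, 0, 0, 0], [0, 0, 0, 0, 0, 0, 0]]}'; done; python3 steer.py '{"increments":[[0, 0, 0, 0.002, 0, 0, 0], [0, 0, 0, 0, 0, 0, 0], [0, 0, 0, 0, 0, 0, 0]]}'
```

```text
time: 11.5
tool_pos: [0.6086, 0.0303, 0.1143]
tcp_rot: [-3.137, -0.163, 0.001]
contact_force: [-0.8, -0.3, -1.2]
finger_gap: 0.0157
grip_force: 25.0
time: 11.9
tool_pos: [0.6089, 0.0304, 0.1117]
tcp_rot: [-3.137, -0.163, -0.001]
contact_force: [0.5, -0.1, 0.9]
finger_gap: 0.0158
grip_force: 25.0
time: 12.2
tool_pos: [0.6089, 0.0303, 0.1097]
tcp_rot: [-3.137, -0.163, -0.001]
contact_force: [-0.1, -0.9, -0.7]
finger_gap: 0.0157
grip_force: 25.0
```

```bash
python3 steer.py '{"increments":[[0, 0, 0, 0.0015, 0, 0, 0], [0, 0, 0, 0, 0, 0, 0], [0, 0, 0, 0, 0, 0, 0]]}'; for k in 1 2 3 4; do python3 steer.py '{"increments":[[0, 0, 0, 0, 0, 0, 0]]}' | grep -E 'pos|contact'; done
```

```text
time: 12.5
tool_pos: [0.6089, 0.0303, 0.1082]
tcp_rot: [-3.137, -0.163, -0.001]
contact_force: [-0.5, 0.8, 0.4]
finger_gap: 0.0156
grip_force: 25.0
tool_pos: [0.6089, 0.0303, 0.1082]
contact_force: [-0.7, 0.3, 1.4]
tool_pos: [0.6089, 0.0303, 0.1082]
contact_force: [1.2, -0.8, 1.3]
tool_pos: [0.6088, 0.0303, 0.1081]
contact_force: [0.2, -0.7, 1.2]
tool_pos: [0.6088, 0.0304, 0.1081]
contact_force: [-0.2, -0.8, 0.8]
```

```bash
python3 steer.py '{"increments":[[0, 0, 0, 0.0017, 0, 0, 0], [0, 0, 0, 0, 0, 0, 0], [0, 0, 0, 0, 0, 0, 0]]}'|grep -E 'pos|rot|cont'; for k in 1 2 3 4 5 6; do python3 steer.py '{"increments":[[0, 0, 0, 0, 0, 0, 0]]}' | grep -E 'pos|contact'; done
python3 - <<'E'
from h import *
b=camrig.capture("wrist");a=camrig.capture("side")
cv2.imwrite('pics/z6.png',np.hstack([cv2.resize(a[160:230,250:320],(400,400),interpolation=2),cv2.resize(b[100:300,180:380],(400,400),interpolation=2)]))
F=[]
for k in range(10): camrig.capture("side");F.append(monitor.read_state()['contact_force'][2])
print(np.mean(F),np.std(F))
E
```

```text
tool_pos: [0.6089, 0.0303, 0.1064]
tcp_rot: [-3.137, -0.163, -0.0]
contact_force: [0.7, 0.5, 1.5]
tool_pos: [0.6088, 0.0303, 0.1065]
contact_force: [-0.4, 0.5, 1.0]
tool_pos: [0.6088, 0.0303, 0.1065]
contact_force: [0.6, -0.4, 1.8]
tool_pos: [0.6088, 0.0303, 0.1064]
contact_force: [0.6, 0.4, 1.1]
tool_pos: [0.6088, 0.0303, 0.1064]
contact_force: [0.2, 0.5, 1.6]
tool_pos: [0.6088, 0.0303, 0.1064]
contact_force: [-0.4, -0.1, 1.3]
tool_pos: [0.6088, 0.0303, 0.1064]
contact_force: [-0.0, 0.3, 2.3]
1.7674217555489746 0.6044142751825603
```

View pics/z6.png

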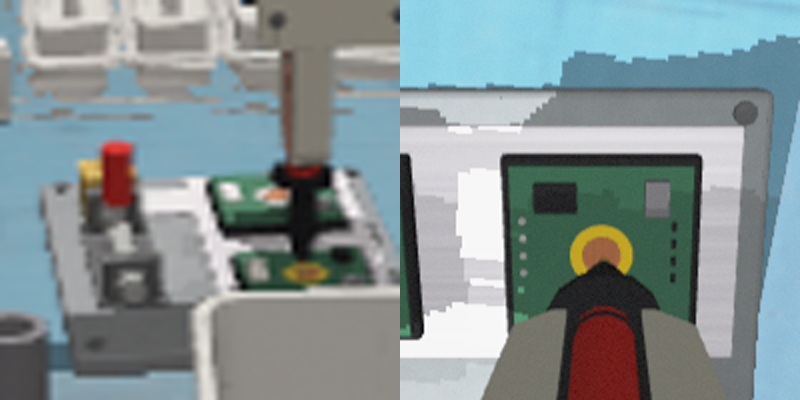

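The side crop shows the tip on the yellow pad (nose at x≈303, pad at x≈305) with the probe upright. The wrist crop agrees. The force is about 1.7 N plus the probe's 0.6 N weight, so about 2.3 N and 4.5–5 mm pushed in. Handing in.

```bash
python3 -c "
from cell import manip, camrig, monitor
print(manip.close_job())"
```

```text
the job is handed in; nothing more can be done
None
```

The job is handed in (no verdict came back): the bolt is home against its stop, and the probe is held upright on the yellow-ringed pad, its tip pushed in an estimated 4.5–5 mm at about 2.3 N.

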